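# Reference an encoder, then hold the probe press on its board

## Robot

A 6-joint arm with a two-finger parallel gripper is mounted at the origin on the work surface. World frame = base frame: x ahead of the robot, y to its left, z up, the work surface at z = 0. Lengths are in mm, angles in rad, forces in N, time in s.
With the tool pointing down it reaches from about 325 to 1000 mm from the base axis. Payload 5.1 kg.
Tool frame: the origin (TCP) lies at the very end of the fingers, on their centre line; the grasp point (between the pads) lies 19 mm behind it; z points along the fingers, y is the line along which they close (so a half turn about z gives the same grasp; the last joint's range is limited). The gripper opens to 85 mm and grips with 20 to 120 N. Pads are 22 mm wide; open, the fingers measure 114 mm over their backs; the gripper's body (76 mm by 85 mm) begins 54 mm behind the grasp point. The pads swing forward as they close: fully open they stand 13 mm farther back than shut.
Start: joints at [1.047, 0.124, 1.65, -0, 1.367, -0.083], TCP at [277.349, 587.845, 231.322] pointing down, gripper open.
Joint ranges: [-2.61, 2.61], [-1.02, 2.33], [0.03, 2.71], [-1.35, 4.49], [0.32, 2.68], [-2.91, 2.91]. Speed limits (rad/s): [2.57, 2.57, 3.14, 3.14, 3.14, 3.14].

## Interface

Orientations are given as a unit quaternion [w, x, y, z].
In Python, from station import * gives the robot as it stands.
- The arm moves only by the tool carry_out, never from a script. Its argument "deltas" is text: rows parted by semicolons, each of 6 numbers parted by spaces: the shift along the tool's x, y, z in mm, then the turn, a rotation vector about the tool's x, y, z in rad. In form: dx dy dz wx wy wz; .... A call has exactly 8 rows; each row shifts and turns the commanded pose from where the row before left it, along the tool's axes as they then stand; what a row does not reach is not made up. A row lasts 1/8 s, in which the tool goes at most 62.5 mm and 10.7 degrees, less where a joint would pass 70% of its speed; a pose out of reach is approached as far as the arm can. A call is refused whole if a number of a shift passes 62.5 or a number of a turn 0.188, either way. A call with a gripper value outside its range is refused whole. "jaw" is the opening, from -1 (shut) to 1 (fully open), set as the call begins (left out, the last holds). The fingers move at their own pace and stop on an object; the grip force is fixed at half the most. Time passes only in rows, so rows that do not move let the fingers close, or fill a call up. It gives the time, the measured TCP pose, the force, the opening and the grip force at its end, in the units of the state.
- get_state(): the state, without advancing time (a new reading comes with each control period).
- camera(name): name is "scene" or "side" or "wrist"; returns the picture (480x640x3 uint8, blue, green, red); there is no depth.
- camera_model(name): a dict with "mtx" (3x3 intrinsics, pixels), "pose" (4x4, takes a point from camera to world coordinates). Camera axes: x right, y down, z forward; pixel columns grow to the right and rows downward; lengths in mm; the calibration is good to about 2 mm. A picture is of the moment at which its call begins: read the wrist's pose just before it. camera_model takes no time and is no camera call; for the wrist camera it gives the pose at the moment of the call.
- close_job(): hands the job in; it is judged then, once.
Trained networks look in the newest picture that a camera, given by its name, has taken for a name from the list of things; names that differ only in an ending like _2 or _b are one class to them, and where a whole thing is asked for, a point or a joint stands for the part that bears it (a point fixed in the world has none). Each returns a list of dicts, best first, with "score" (0 to 1); they miss things now and then, are a little off and sometimes report something else, mostly with a low value. They report only what shows in the picture. A call takes as long as a camera call. They do not tell look-alikes from the thing itself.
- look_for(camera, thing): "rect" ([left, top, right, bottom] in pixels, round what is visible of it).
- regions_of(camera, thing): "mask" (480x640 bool, what is visible of it) and "rect" ([left, top, right, bottom] in pixels, round what is visible of it).
- spot_point(camera, thing): "uv" ([column, row] in pixels: a listed point, or the origin of a listed thing).
The state is a dict: "t": time; "joint_positions": joint angles; "joint_velocities": joint speeds; "effort": joint torques, N m; "eef_pos": TCP position; "ee_rot": TCP orientation; "contact_force": force on the tool from outside, world axes, zero at the start; "ft_torque": the same for the moment, N m; "gripper_width": finger opening in mm; "grasp_force": force on a finger pad.
Only numpy, scipy, OpenCV 4.12 (cv2) and the standard library are available. Lean on these libraries where they do the work, as an engineer would, in place of code of your own. Each camera call takes 0.05 s, during which the arm holds its last target. There are 200 camera calls.

## Task

The rotary encoder in the hand-crank jig must be referenced before its board is read out: wind the handwheel anticlockwise (seen from above) by its knob, past the steel index tab and on through one more full turn, and leave the wheel with the knob standing beside the tab as it arrives there the second time. Then press the black mushroom knob of the probe press down 18 mm (three quarters of its 24 mm stroke) with the fingertips and keep it there against its spring; never bottom the press, and leave the things lying about the bench alone. The job ends holding: finish while still holding the press at 18 mm, do not let go.

Things in the scene. Friction and masses are not known exactly. Their poses are not given: they have to be found in the camera images.
- crank (a joint): Angle of the handwheel, rad, counted through whole turns, not wrapped: 0 when the knob stands beside the index tab, growing anticlockwise from above. Starts between -1.2 and -0.3 (short of the tab), passes 0 at the first arrival, 6.283 at the second. No end stops; light friction (1 to 2 N at the knob); stays where it is left.
- knob_top (a point): Centre of the top of the crank knob, moving with the wheel: an upright black cylinder 26 mm in diameter, 38 mm tall, 48 mm from the wheel's axis. It spins freely about its own upright axis, so a grip can keep its orientation as the wheel turns. Top 124 mm above the bench, foot (wheel's top face) at 85 mm.
- wheel_centre (a point): Fixed centre of the handwheel's top face, on its upright axis, 85 mm above the bench. The wheel is an aluminium disc 124 mm in diameter, 10 mm thick, with five small grey round marks and a hub nut 18 mm wide, 4 mm high, on a dark round base 170 mm in diameter, 45 mm tall, bolted down. x points from the axis to the index tab, z up.
- index_tab (a point): Top of the index tab: a small upright steel bar, 18 mm (radially) by 8 mm, fixed on the rim of the jig's base just outside the wheel, 76 mm from the wheel's axis; its top is 87 mm above the bench, 2 mm above the wheel, so fingertips that hold the knob can pass over it.
- plunger (a joint): Travel of the probe press, m: 0 at rest (up), growing as the knob is pressed straight down, 0.024 at the bottom stop; wanted 0.018. A return spring pushes it up: about 4.6 N to start it, about 12 N at 18 mm, about 14.6 N at the bottom (417 N/m). It springs back when let go.
- press_top (a point): Centre of the flat top of the press's black mushroom knob (42 mm in diameter, 18 mm tall, on a 14 mm rod): 195 mm above the bench at rest, 177 mm at the wanted travel; moves with it. Below: aluminium bridge 36 x 140 mm, top at 134 mm (bolt heads to 139), on two pillars over an orange box 150 x 160 x 55 mm, bolted down. Nothing on it is higher than the knob.
- dongle: Bystander, loose: white adapter box 90 x 45 x 20 mm with a metal plug at one end, lying on the bench nearer the robot than the jigs. Origin: centre of its underside.
- screwdriver: Bystander, loose: screwdriver 160 mm long lying on the bench nearer the robot than the jigs. Origin: on its underside, midway.
- parts_tray: Bystander, loose: black two-compartment parts tray 100 x 80 x 30 mm on the bench beyond the jigs. Origin: centre of its underside.
Not all that is in view belongs to the job. Of the things that look like the part that bears crank, the largest one is meant. Of the things that look like the part that bears plunger, take the one that is farthest to the robot's right at the start.

How it is judged:
By the outcome, as a careful person would: the job done as asked, in the order asked, and still so for the second after the job is handed in, while the arm keeps its last pose, push and grip.
It also fails if it takes over 67 s, if anything falls off the work surface, if the arm or the gripper's body presses on something with over 40 N, if the wrist force passes 120 N, or if a joint passes its speed limit or range.

## Working session

There is one attempt and no reset: what is moved stays moved. The work goes in short steps, Python scripts to look and compute and a tool call to move; the robot and the scene stay as the last step left them, time stands still between calls to the robot, and variables do not carry over. Pictures are saved under pics/ and viewed, at most 10 in all, crops included, and the job is handed in when it is done.

Besides the shell and the picture viewer there is one more tool, called after "Request:" as name(argument=value, ...) on one line, values as JSON. carry_out: Moves the arm, as the interface text tells. Its arguments: {"type":"object","properties":{"deltas":{"type":"string"},"jaw":{"type":"number"}},"required":["deltas"]}

```bash
ls; mkdir -p pics; cat > h.py <<'E'
from station import *
import numpy as np, cv2
def ray(m,uv):
    K=np.array(m["mtx"]);T=np.array(m["pose"])
    d=T[:3,:3]@np.linalg.solve(K,[uv[0],uv[1],1]);return T[:3,3],d
def at_z(m,uv,z):
    o,d=ray(m,uv);return o+d*(z-o[2])/d[2]
def proj(m,p):
    T=np.linalg.inv(np.array(m["pose"]));q=np.array(m["mtx"])@(T[:3,:3]@np.array(p,float)+T[:3,3]);return q[:2]/q[2]
Z=dict(knob_top=124,wheel_centre=85,index_tab=87,press_top=195,dongle=0,screwdriver=0,parts_tray=0)
E
python3 - <<'E'
from h import *
s=get_state();print(s)
for c in ["scene","side"]:
    im=camera(c);cv2.imwrite(f"pics/{c}0.png",im);m=camera_model(c)
    print(c,np.round(m["pose"],2).tolist())
    for t,z in Z.items():
        for r in spot_point(c,t)[:4]: print(c,t,round(r["score"],2),np.round(r["uv"]),np.round(at_z(m,r["uv"],z)))
E
```

```text
pics
{'t': 0.0, 'joint_positions': array([ 1.04738048e+00,  1.24514472e-01,  1.65167418e+00,  6.83612708e-06,
        1.36750992e+00, -8.25973905e-02]), 'joint_velocities': array([ 0.00151994, -0.00349498,  0.00108365, -0.00088453,  0.00291321,
        0.00164792]), 'effort': array([-2.87378090e-03, -4.23612535e+01, -3.65456450e+01, -2.62570893e-04,
        7.01675570e-03,  4.95851168e-06]), 'eef_pos': array([277.05724026, 587.31768252, 230.04685731]), 'ee_rot': array([-3.17387748e-04,  2.18629523e-01,  9.75807370e-01, -1.00398998e-03]), 'contact_force': array([ 0.64306745,  0.3401604 , -0.91071192]), 'ft_torque': array([-0.008496  ,  0.00899424,  0.0248181 ]), 'grasp_force': 0.0, 'gripper_width': 85.09378058049514}
scene [[-0.52, 0.47, -0.71, 1377.18], [0.85, 0.29, -0.43, 511.67], [0.01, -0.83, -0.55, 768.26], [0.0, 0.0, 0.0, 1.0]]
scene knob_top 0.92 [225. 262.] [ 745. -106.  124.]
scene knob_top 0.84 [276. 211.] [ 517. -137.  124.]
scene knob_top 0.65 [198. 197.] [ 567. -346.  124.]
scene knob_top 0.5 [306. 224.] [529. -41. 124.]
scene wheel_centre 0.73 [252. 345.] [876.  64.  85.
[... 771 characters left out ...]
86. 287.] [ 686. -168.  124.]
side knob_top 0.81 [300. 291.] [ 519. -135.  124.]
side wheel_centre 0.88 [320. 321.] [ 544. -188.   85.]
side wheel_centre 0.82 [366. 399.] [ 563. -390.   85.]
side wheel_centre 0.81 [402. 297.] [ 726. -162.   85.]
side index_tab 0.92 [326. 405.] [ 496. -387.   87.]
side index_tab 0.74 [275. 322.] [ 461. -172.   87.]
side index_tab 0.63 [377. 295.] [ 679. -145.   87.]
side press_top 0.87 [292. 171.] [596. 224. 195.]
side press_top 0.68 [194. 146.] [386. 418. 195.]
side press_top 0.26 [200. 270.] [ 335. -115.  195.]
side dongle 0.94 [203. 270.] [357. 146.   0.]
side screwdriver 0.7 [229. 351.] [ 372. -136.   -0.]
side parts_tray 0.64 [405. 270.] [823.  25.   0.]
```

View pics/scene0.png

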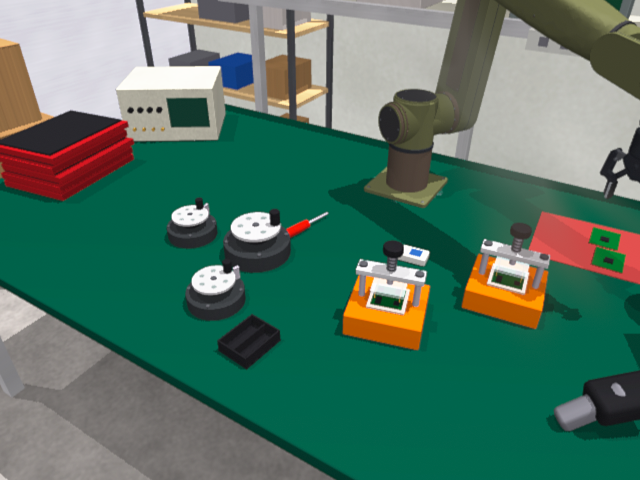

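View pics/side0.png

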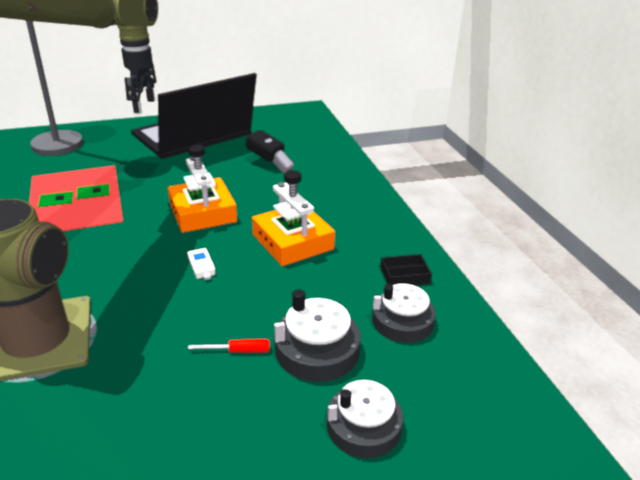

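The scene shows three cranks: side pixels (320,321), (366,399) and (402,297). The one at (320,321) is visibly the largest, at about (547,-180). There are two presses, side (292,171) at y≈+215 and side (194,146) at y≈+411. Smaller y is the robot's right, so the press at (292,171) is the one meant. I'll confirm both in one crop.

```bash
python3 - <<'E'
from h import *
im=cv2.imread("pics/side0.png")[130:450,160:460];cv2.imwrite("pics/crop.png",cv2.resize(im,None,fx=1.8,fy=1.8,interpolation=cv2.INTER_CUBIC))
s,d=camera_model("scene"),camera_model("side")
def tri(a,b):
    (o1,d1),(o2,d2)=ray(s,a),ray(d,b);A=np.c_[d1,-d2];t=np.linalg.lstsq(A,o2-o1,rcond=None)[0];return (o1+d1*t[0]+o2+d2*t[1])/2
print(tri((276,211),(300,291)),tri((257,226),(320,321)),tri((390,246),(292,171)))
w=np.linalg.inv(np.array(d["pose"])) if 0 else None
T=np.array(camera_model("wrist")["pose"]);print(np.round(T,2).tolist(),np.round(camera_model("wrist")["mtx"]).tolist())
for t in["crank","plunger"]:
    print(t,[(round(r["score"],2),np.round(r["rect"])) for r in look_for("side",t)])
E
```

```text
[ 518.45230374 -135.72199584  124.32836553] [ 545.26379559 -179.12288337   79.43528708] [596.58417489 206.30931986 197.98826937]
[[0.43, 0.87, 0.26, 210.95], [0.9, -0.41, -0.12, 620.03], [-0.0, 0.29, -0.96, 373.59], [0.0, 0.0, 0.0, 1.0]] [[428.0, 0.0, 322.0], [0.0, 428.0, 243.0], [0.0, 0.0, 1.0]]
crank [(0.7, array([339., 383., 394., 428.])), (0.6, array([383., 285., 430., 314.])), (0.57, array([284., 289., 353., 343.]))]
plunger [(0.9, array([274., 172., 304., 218.])), (0.67, array([186., 142., 218., 193.]))]
```

View pics/crop.png

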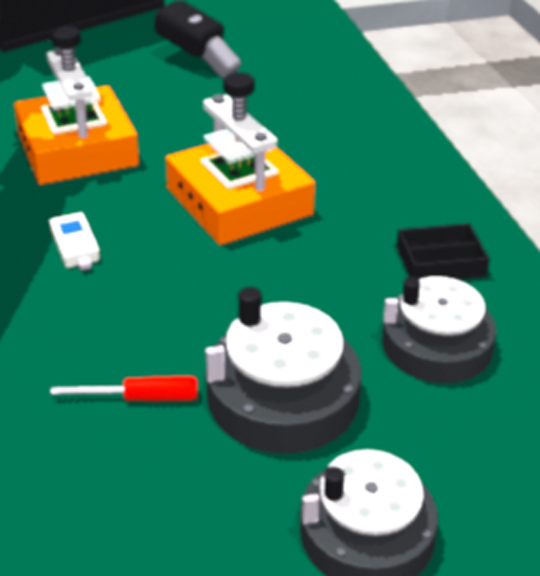

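The crop confirms it: the largest crank is at crop (285,340), with its knob at (250,305) and tab at (215,365). The right-hand press has its mushroom at (238,85). Next I move the hand above the crank knob.

Request:
carry_out(deltas="0 0 -35 0 0 0; 0 0 -35 0 0 0; -37.6 -39.4 0 0 0 0; -37.6 -39.4 0 0 0 0; -37.6 -39.4 0 0 0 0; -37.6 -39.4 0 0 0 0; -37.6 -39.4 0 0 0 0; -37.6 -39.4 0 0 0 0", jaw=1)

```text
t: 1.9
eef_pos: [380.8, 276.2, 301.6]
ee_rot: [0.0, 0.218, 0.976, 0.0]
contact_force: [0.1, -0.4, 0.5]
gripper_width: 85.7
grasp_force: 0.0
```

Request:
carry_out(deltas="-37.6 -39.4 0 0 0 0; -37.6 -39.4 0 0 0 0; -37.6 -39.4 0 0 0 0; -37.6 -39.4 0 0 0 0; -37.6 -39.4 0 0 0 0; -37.6 -39.4 0 0 0 0; -37.6 -39.4 0 0 0 0; -37.6 -39.4 0 0 0 0")

```text
t: 2.9
eef_pos: [518.4, -137.5, 301.6]
ee_rot: [0.0, 0.219, 0.976, 0.0]
contact_force: [0.3, 0.6, 0.0]
gripper_width: 85.0
grasp_force: 0.0
```

```bash
cat > look.py <<'E'
from h import *
import sys
s=get_state();R=None
from scipy.spatial.transform import Rotation as Ro
q=s["ee_rot"];R=Ro.from_quat([q[1],q[2],q[3],q[0]]).as_matrix()
m=camera_model("wrist");im=camera("wrist");cv2.imwrite(f"pics/{sys.argv[1]}.png",im)
print("tcp",np.round(s["eef_pos"],1),"R",np.round(R,3).tolist(),"t",s["t"],"joints",np.round(s["joint_positions"],2))
for t in sys.argv[2:]:
    for r in spot_point("wrist",t)[:3]: 
        p=at_z(m,r["uv"],Z[t]);print(t,round(r["score"],2),np.round(r["uv"]),np.round(p,1),"tool delta",np.round(R.T@(p-s["eef_pos"]),1))
E
python3 look.py w1 knob_top wheel_centre index_tab
```

```text
tcp [ 518.4 -137.5  301.6] R [[-0.904, 0.427, 0.001], [0.427, 0.904, -0.0], [-0.001, 0.0, -1.0]] t 2.9 joints [-0.36 -0.16  1.82  0.    1.49 -1.49]
knob_top 0.93 [407. 386.] [ 687.7 -134.8  124. ] tool delta [-151.8   74.7  177.8]
knob_top 0.85 [318. 213.] [ 516.7 -139.1  124. ] tool delta [  1.   -2.3 177.6]
knob_top 0.84 [ 89. 334.] [ 527.9 -356.   124. ] tool delta [-101.7 -193.6  177.7]
wheel_centre 0.89 [404. 396.] [ 726.8 -145.5   85. ] tool delta [-191.6   81.7  216.8]
wheel_centre 0.64 [293. 247.] [ 542.4 -175.8   85. ] tool delta [-37.9 -24.5 216.6]
wheel_centre 0.62 [124. 349.] [ 564.5 -365.2   85. ] tool delta [-138.7 -186.3  216.7]
index_tab 0.65 [249. 169.] [ 465.9 -178.5   87. ] tool delta [ 30.1 -59.5 214.6]
index_tab 0.57 [ 94. 297.] [ 507.6 -359.2   87. ] tool delta [ -84.7 -205.2  214.6]
index_tab 0.55 [400. 348.] [ 674.6 -128.9   87. ] tool delta [-137.4   74.4  214.8]
```

View pics/w1.png

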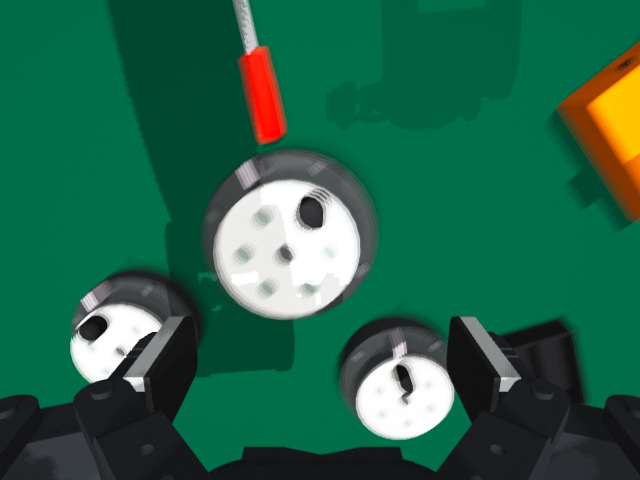

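The wrist picture is blurred because the arm was still settling. It shows the big wheel with its hub at (286,254), knob at (312,212) and tab at (246,174). I'll measure again now that the arm is still, fitting the disc as well.

```bash
python3 look.py w2 knob_top wheel_centre index_tab | grep -v "tool delta \[-1"; python3 - <<'E'
from h import *
m=camera_model("wrist");im=cv2.imread("pics/w2.png")
w=((im.min(2)>150)*255).astype("uint8");w=cv2.morphologyEx(w,cv2.MORPH_OPEN,np.ones((5,5)))
n,l,st,c=cv2.connectedComponentsWithStats(w)
for i in range(1,n):
    if st[i,4]<5000: continue
    ct=max(cv2.findContours((l==i).astype("uint8"),cv2.RETR_EXTERNAL,cv2.CHAIN_APPROX_NONE)[0],key=len)[:,0]
    P=np.array([at_z(m,p,85)[:2] for p in cv2.convexHull(ct)[:,0]])
    from scipy.optimize import least_squares
    f=least_squares(lambda x:np.hypot(*(P-x[:2]).T)-x[2],[*P.mean(0),60],loss="soft_l1");print(st[i],f.x,np.abs(f.fun).max())
cv2.imwrite("pics/w2c.png",cv2.resize(im[130:340,180:400],None,fx=2.7,fy=2.7))
E
```

```text
tcp [ 518.  -136.3  301. ] R [[-0.904, 0.428, -0.001], [0.428, 0.904, 0.001], [0.001, 0.0, -1.0]] t 3.1 joints [-0.36 -0.16  1.82  0.    1.49 -1.49]
knob_top 0.6 [315. 216.] [ 517.1 -140.5  124. ] tool delta [ -1.1  -4.2 177. ]
wheel_centre 0.83 [290. 250.] [ 542.6 -177.7   85. ] tool delta [-40.1 -26.9 216. ]
index_tab 0.68 [245. 171.] [ 464.9 -180.4   87. ] tool delta [ 28.9 -62.6 214.1]
[  220   181   140   134 12659] [ 543.6617168  -176.88100231   61.59376219] 0.40830942519147584
```

View pics/w2c.png

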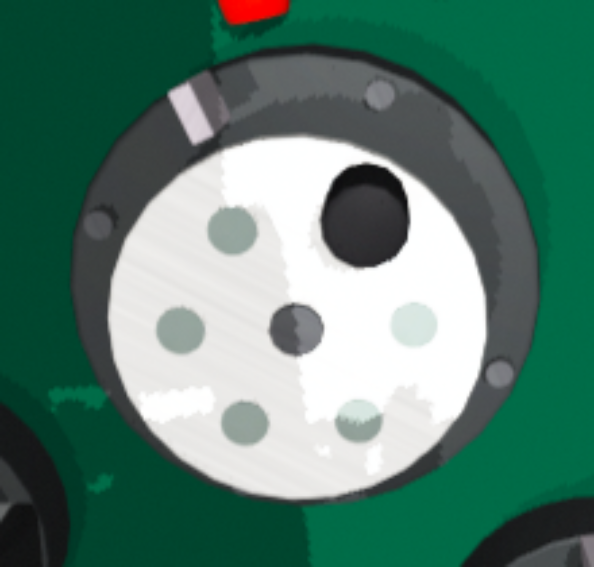

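```bash
python3 - <<'E'
from h import *
m=camera_model("wrist");c=np.array([543.7,-176.9])
for z,uvc in((124,(367,225)),(87,(191,115)),(87,(178,89.5)),(87,(203.5,140.5))):
    p=at_z(m,np.array(uvc)/2.7+[180,130],z)[:2]-c;print(np.round(p+c,1),np.hypot(*p),np.degrees(np.arctan2(p[1],p[0])))
for cam in("scene","side"):
  for r in spot_point(cam,"index_tab"):
    p=at_z(camera_model(cam),r["uv"],87)[:2]-c
    if np.hypot(*p)<110: print(cam,np.hypot(*p),np.degrees(np.arctan2(p[1],p[0])))
E
```

```text
[ 515.4 -137.5] 48.53113571421698 125.68318344947768
[ 468.6 -175.6] 75.12557708118517 179.03625309819384
[ 460.  -175.6] 83.66342737403488 179.1082457775593
[ 477.2 -175.8] 66.54229490642132 179.06595196142314
scene 82.35748088643892 -174.538281203523
side 82.87721499920092 176.40566555532337
```

Disc fit centre (543.7,-176.9). Tab is at 179.1° and knob at 125.6°, so the crank starts at about -0.93. Now down over the knob and grip.

Request:
carry_out(deltas="1.5 -2.2 30 0 0 0; 0 0 30 0 0 0; 0 0 30 0 0 0; 0 0 30 0 0 0; 0 0 30 0 0 0; 0 0 30 0 0 0; 0 0 16 0 0 0; 0 0 10 0 0 0")

```text
t: 4.4
eef_pos: [515.8, -136.6, 94.9]
ee_rot: [-0.0, 0.218, 0.976, 0.0]
contact_force: [0.6, 0.5, 0.4]
gripper_width: 85.3
grasp_force: 0.0
```

Request:
carry_out(deltas="0 0 0 0 0 0; 0 0 0 0 0 0; 0 0 0 0 0 0; 0 0 0 0 0 0; 0 0 0 0 0 0; 0 0 0 0 0 0; 0 0 0 0 0 0; 0 0 0 0 0 0", jaw=-1)

```text
t: 5.4
eef_pos: [516.7, -137.5, 96.7]
ee_rot: [0.001, 0.219, 0.976, -0.0]
contact_force: [-0.9, -0.9, 5.6]
gripper_width: 24.2
grasp_force: 58.8
```

```bash
cat > st.py <<'E'
from h import *
s=get_state();p=s["eef_pos"];d=p[:2]-np.array([543.7,-176.9])
print(round(s["t"],2),np.round(p,1),"F",np.round(s["contact_force"],1),"w",round(s["gripper_width"],1),round(s["grasp_force"],1),"r",round(np.hypot(*d),2),"ang",round(np.degrees(np.arctan2(d[1],d[0])),2),"j",np.round(s["joint_positions"],2))
E
python3 st.py
python3 - <<'E'
import numpy as np
R=np.array([[-.904,.427],[.427,.904]])
# rows: circle from 125.6 to 179.1+360, 48 mm
tot=179.1+360-125.6;N=40
print(tot/N)
a=np.radians(125.6+tot/N*np.arange(N+1));P=48*np.c_[np.cos(a),np.sin(a)]
D=np.diff(P,axis=0)@R
for k in range(0,N,8): print("; ".join("%.1f %.1f 0 0 0 0"%tuple(x) for x in D[k:k+8]))
E
```

```text
5.4 [ 516.7 -137.5   96.7] F [-0.9 -0.9  5.6] w 24.2 58.8 r 47.78 ang 124.41 j [-0.36 -0.01  2.02 -0.    1.12 -1.49]
10.3375
3.5 -7.9 0 0 0 0; 2.0 -8.4 0 0 0 0; 0.5 -8.6 0 0 0 0; -1.1 -8.6 0 0 0 0; -2.6 -8.3 0 0 0 0; -4.0 -7.7 0 0 0 0; -5.3 -6.8 0 0 0 0; -6.5 -5.7 0 0 0 0
-7.4 -4.5 0 0 0 0; -8.1 -3.1 0 0 0 0; -8.5 -1.6 0 0 0 0; -8.6 -0.0 0 0 0 0; -8.5 1.5 0 0 0 0; -8.1 3.0 0 0 0 0; -7.4 4.4 0 0 0 0; -6.5 5.7 0 0 0 0
-5.4 6.8 0 0 0 0; -4.1 7.6 0 0 0 0; -2.7 8.2 0 0 0 0; -1.1 8.6 0 0 0 0; 0.4 8.6 0 0 0 0; 2.0 8.4 0 0 0 0; 3.4 7.9 0 0 0 0; 4.8 7.2 0 0 0 0
6.0 6.2 0 0 0 0; 7.0 5.0 0 0 0 0; 7.8 3.7 0 0 0 0; 8.4 2.2 0 0 0 0; 8.6 0.7 0 0 0 0; 8.6 -0.9 0 0 0 0; 8.3 -2.4 0 0 0 0; 7.7 -3.9 0 0 0 0
6.9 -5.2 0 0 0 0; 5.9 -6.3 0 0 0 0; 4.6 -7.3 0 0 0 0; 3.3 -8.0 0 0 0 0; 1.8 -8.5 0 0 0 0; 0.2 -8.6 0 0 0 0; -1.3 -8.5 0 0 0 0; -2.8 -8.2 0 0 0 0
```

Request:
carry_out(deltas="3.5 -7.9 0 0 0 0; 2.0 -8.4 0 0 0 0; 0.5 -8.6 0 0 0 0; -1.1 -8.6 0 0 0 0; -2.6 -8.3 0 0 0 0; -4.0 -7.7 0 0 0 0; -5.3 -6.8 0 0 0 0; -6.5 -5.7 0 0 0 0")

```text
t: 6.4
eef_pos: [499.0, -200.5, 96.6]
ee_rot: [-0.003, 0.218, 0.976, -0.002]
contact_force: [-12.8, -5.2, 12.7]
gripper_width: 24.2
grasp_force: 60.1
```

```bash
python3 st.py
```

```text
6.4 [ 499.  -200.5   96.6] F [-12.8  -5.2  12.7] w 24.2 60.1 r 50.49 ang -152.19 j [-0.48  0.    2.01 -0.01  1.13 -1.61]
```

Request:
carry_out(deltas="-6.9 -5.6 0 0 0 0; -7.6 -4.2 0 0 0 0; -8.5 -1.6 0 0 0 0; -8.6 0 0 0 0 0; -8.5 1.5 0 0 0 0; -8.1 3.0 0 0 0 0; -7.4 4.4 0 0 0 0; -6.5 5.7 0 0 0 0")

```text
t: 7.4
eef_pos: [559.8, -223.1, 96.7]
ee_rot: [0.001, 0.219, 0.976, -0.0]
contact_force: [-2.8, -0.0, 6.7]
gripper_width: 24.6
grasp_force: 59.3
```

```bash
python3 st.py
```

```text
7.4 [ 559.8 -223.1   96.7] F [-2.8 -0.   6.7] w 24.6 59.3 r 48.92 ang -70.85 j [-0.47  0.14  1.87 -0.    1.13 -1.6 ]
```

Force has dropped to a small friction level, so the shifted centre is better. I'll carry on.

Request:
carry_out(deltas="-5.4 6.8 0 0 0 0; -4.1 7.6 0 0 0 0; -2.7 8.2 0 0 0 0; -1.1 8.6 0 0 0 0; 0.4 8.6 0 0 0 0; 2.0 8.4 0 0 0 0; 3.4 7.9 0 0 0 0; 4.8 7.2 0 0 0 0")

```text
t: 8.4
eef_pos: [588.1, -167.1, 96.7]
ee_rot: [-0.0, 0.219, 0.976, -0.001]
contact_force: [-6.8, -3.1, 8.6]
gripper_width: 24.2
grasp_force: 59.6
```

```bash
python3 st.py
```

```text
8.4 [ 588.1 -167.1   96.7] F [-6.8 -3.1  8.6] w 24.2 59.6 r 45.51 ang 12.43 j [-0.36  0.16  1.85 -0.    1.13 -1.49]
```

Request:
carry_out(deltas="6.0 6.2 0 0 0 0; 7.0 5.0 0 0 0 0; 7.8 3.7 0 0 0 0; 8.4 2.2 0 0 0 0; 8.6 0.7 0 0 0 0; 8.6 -0.9 0 0 0 0; 8.3 -2.4 0 0 0 0; 7.7 -3.9 0 0 0 0")

```text
t: 9.4
eef_pos: [537.6, -130.8, 96.7]
ee_rot: [0.002, 0.219, 0.976, -0.0]
contact_force: [2.2, -2.6, 5.5]
gripper_width: 24.0
grasp_force: 59.2
```

```bash
python3 st.py; python3 - <<'E'
import numpy as np
P=np.array([[516.7,-137.5],[499,-200.5],[559.8,-223.1]])
A=np.c_[2*P,np.ones(3)];x=np.linalg.solve(A,(P**2).sum(1));print(x[:2],np.sqrt(x[2]+x[0]**2+x[1]**2))
E
```

```text
9.4 [ 537.6 -130.8   96.7] F [ 2.2 -2.6  5.5] w 24.0 59.2 r 46.51 ang 97.55 j [-0.34  0.03  1.98 -0.    1.12 -1.47]
[ 541.76714298 -178.52910207] 48.08064968564244
```

Request:
carry_out(deltas="6.9 -5.2 0 0 0 0; 5.9 -6.3 0 0 0 0; 4.6 -7.3 0 0 0 0; 3.3 -8.0 0 0 0 0; 1.8 -8.5 0 0 0 0; 0.2 -8.6 0 0 0 0; -1.3 -8.5 0 0 0 0; 0 0 0 0 0 0")

```text
t: 10.4
eef_pos: [494.5, -168.8, 96.6]
ee_rot: [-0.0, 0.219, 0.976, -0.0]
contact_force: [-5.0, -0.1, 10.7]
gripper_width: 24.1
grasp_force: 59.8
```

```bash
sed -i 's/543.7,-176.9/541.7,-178.5/' st.py; python3 st.py; python3 - <<'E'
import numpy as np
from scipy.optimize import least_squares
P=np.array([[516.7,-137.5],[499,-200.5],[559.8,-223.1],[588.1,-167.1],[537.6,-130.8]])
print(least_squares(lambda x:np.hypot(*(P-x[:2]).T)-48,[541,-178]))
E
```

```text
10.4 [ 494.5 -168.8   96.6] F [-5.  -0.1 10.7] w 24.1 59.8 r 48.21 ang 168.38 j [-0.43 -0.03  2.05 -0.    1.12 -1.56]
     message: `gtol` termination condition is satisfied.
     success: True
      status: 1
         fun: [ 6.407e-02 -1.088e-01  6.694e-02 -9.332e-02 -2.019e-02]
           x: [ 5.416e+02 -1.786e+02]
        cost: 0.014765672055533663
         jac: [[ 5.180e-01 -8.554e-01]
               [ 8.895e-01  4.570e-01]
               [-3.787e-01  9.255e-01]
               [-9.707e-01 -2.403e-01]
               [ 8.331e-02 -9.965e-01]]
        grad: [-9.508e-10  5.265e-09]
  optimality: 5.2646236439339035e-09
 active_mask: [ 0.000e+00  0.000e+00]
        nfev: 4
        njev: 4
```

Request:
carry_out(deltas="-1.0 -3.0 0 0 0 0; -1.0 -3.0 0 0 0 0; -1.0 -2.6 0 0 0 0; 0 0 0 0 0 0; 0 0 0 0 0 0; 0 0 0 0 0 0; 0 0 0 0 0 0; 0 0 0 0 0 0")

```text
t: 11.4
eef_pos: [493.5, -177.6, 96.7]
ee_rot: [-0.001, 0.219, 0.976, -0.0]
contact_force: [-5.9, 0.3, 10.4]
gripper_width: 24.3
grasp_force: 59.8
```

```bash
python3 st.py
```

```text
11.4 [ 493.5 -177.6   96.7] F [-5.9  0.3 10.4] w 24.3 59.8 r 48.21 ang 178.92 j [-0.45 -0.03  2.05 -0.    1.12 -1.58]
```

Request:
carry_out(deltas="0 0 0 0 0 0; 0 0 0 0 0 0; 0 0 0 0 0 0; 0 0 0 0 0 0; 0 0 0 0 0 0; 0 0 0 0 0 0; 0 0 0 0 0 0; 0 0 0 0 0 0", jaw=1)

```text
t: 12.4
eef_pos: [494.0, -177.4, 95.4]
ee_rot: [0.0, 0.219, 0.976, 0.0]
contact_force: [-0.3, 0.8, -0.6]
gripper_width: 85.2
grasp_force: 0.0
```

Request:
carry_out(deltas="0 0 -20 0 0 0; 0 0 -35 0 0 0; 0 0 -35 0 0 0; 0 0 -35 0 0 0; 0 0 -35 0 0 0; 0 0 -35 0 0 0; 0 0 -10 0 0 0; 0 0 0 0 0 0")

```text
t: 13.4
eef_pos: [494.0, -177.4, 300.2]
ee_rot: [0.0, 0.219, 0.976, -0.0]
contact_force: [0.2, 0.7, -1.0]
gripper_width: 85.2
grasp_force: 0.0
```

```bash
python3 st.py; python3 look.py w3 >/dev/null; python3 look.py w4 knob_top wheel_centre index_tab; python3 - <<'E'
import cv2
im=cv2.imread("pics/w4.png");cv2.imwrite("pics/w4c.png",cv2.resize(im[100:350,180:460],None,fx=2.4,fy=2.4,interpolation=cv2.INTER_CUBIC)[:600])
E
```

```text
13.4 [ 494.  -177.4  300.2] F [ 0.2  0.7 -1. ] w 85.2 0.0 r 47.71 ang 178.73 j [-0.45 -0.19  1.84 -0.    1.49 -1.58]
tcp [ 493.5 -177.2  298.9] R [[-0.904, 0.427, -0.002], [0.427, 0.904, 0.001], [0.002, 0.0, -1.0]] t 13.45 joints [-0.45 -0.19  1.84 -0.    1.49 -1.58]
knob_top 0.9 [458. 393.] [ 685.6 -136.6  124. ] tool delta [-156.7  118.7  174.6]
knob_top 0.89 [323. 223.] [ 499.2 -177.8  124. ] tool delta [ -5.7   1.9 174.9]
knob_top 0.6 [141. 340.] [ 524.8 -357.4  124. ] tool delta [-105.5 -149.6  174.7]
wheel_centre 0.9 [342. 253.] [ 539.5 -178.4   85. ] tool delta [-42.4  18.5 213.8]
wheel_centre 0.89 [453. 405.] [ 728.3 -144.9   85. ] tool delta [-198.9  129.4  213.5]
index_tab 0.82 [142. 307.] [ 508.2 -363.1   87. ] tool delta [ -93.  -161.9  211.7]
index_tab 0.81 [307. 178.] [ 467.5 -177.8   87. ] tool delta [ 22.9 -11.7 211.9]
index_tab 0.75 [449. 354.] [ 672.7 -129.2   87. ] tool delta [-141.9  119.9  211.6]
```

View pics/w4c.png

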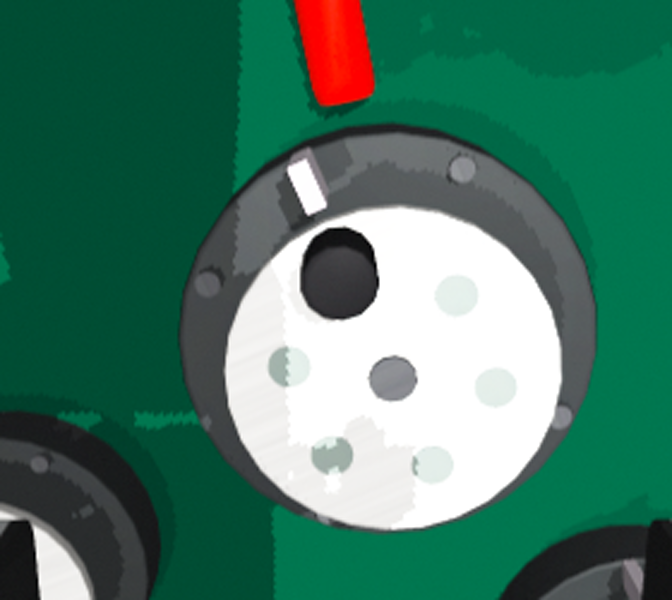

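The picture shows the knob (339,280) standing between the hub (393,378) and the tab (307,186), all nearly in line. I'll check that with numbers and locate the press.

```bash
python3 - <<'E'
from h import *
from scipy.optimize import least_squares
m=camera_model("wrist");im=cv2.imread("pics/w4.png")
w=((im.min(2)>150)*255).astype("uint8");w=cv2.morphologyEx(w,cv2.MORPH_OPEN,np.ones((5,5)))
n,l,st,c=cv2.connectedComponentsWithStats(w)
i=l[290,350];ct=max(cv2.findContours((l==i).astype("uint8"),cv2.RETR_EXTERNAL,cv2.CHAIN_APPROX_NONE)[0],key=len)[:,0]
P=np.array([at_z(m,p,85)[:2] for p in cv2.convexHull(ct)[:,0]])
f=least_squares(lambda x:np.hypot(*(P-x[:2]).T)-x[2],[540,-178,60],loss="soft_l1").x;print(f)
# knob and tab blobs
b=((im.max(2)<75)*255).astype("uint8")
for z,u in((87,(307.5,186.5)),(87,(298,162)),(87,(317,211)),(124,(339.5,283)),(89,(393,378))):
    p=at_z(m,np.array(u)/2.4+[180,100],z)[:2]-f[:2];print(u,np.hypot(*p),np.degrees(np.arctan2(p[1],p[0])))
# knob angle from 5 grey marks (mean of 6-fold symmetric phase)
M=[(289,367),(332,455),(433,465),(496,387),(456,295)]
a=[]
for u in M:
    p=at_z(m,np.array(u)/2.4+[180,100],85)[:2]-f[:2];a.append(np.degrees(np.arctan2(p[1],p[0])))
print(np.round(a,1),"phase60",np.degrees(np.angle(np.mean(np.exp(6j*np.radians(a)))))/6)
E
```

```text
[ 542.17869477 -178.50590208   61.51386832]
(307.5, 186.5) 75.18179514989278 178.4605401962295
(298, 162) 84.09861482109928 178.14787612210657
(317, 211) 66.14597259899179 178.86350040624905
(339.5, 283) 47.57847282283806 178.55474413035253
(393, 378) 0.1412065983285608 136.8305314421981
[-119.8  -60.3   -1.4   57.7  118.1] phase60 -1.1202450526135734
```

Knob at 178.6° and tab at 178.5° agree to within measurement error, so the wheel is done. Now over to the press.

Request:
carry_out(deltas="9.1 49.5 -3 0 0 0; 9.1 49.5 -3 0 0 0; 9.1 49.5 -3 0 0 0; 9.1 49.5 -3 0 0 0; 9.1 49.5 -3 0 0 0; 9.1 49.5 0 0 0 0; 9.1 49.5 0 0 0 0; 9.1 49.5 0 0 0 0")

```text
t: 14.65
eef_pos: [597.0, 213.4, 314.1]
ee_rot: [-0.001, 0.219, 0.976, -0.0]
contact_force: [0.1, -0.3, 0.6]
gripper_width: 85.7
grasp_force: 0.0
```

Request:
carry_out(deltas="0 0 0 0 0 0; 0 0 0 0 0 0; 0 0 0 0 0 0; 0 0 0 0 0 0; 0 0 0 0 0 0; 0 0 0 0 0 0; 0 0 0 0 0 0; 0 0 0 0 0 0")

```text
t: 15.65
eef_pos: [597.1, 211.8, 315.3]
ee_rot: [0.0, 0.219, 0.976, 0.0]
contact_force: [0.1, -0.2, 0.0]
gripper_width: 85.8
grasp_force: 0.0
```

```bash
python3 look.py w5 press_top
```

```text
tcp [597.1 211.8 315.3] R [[-0.904, 0.427, 0.0], [0.427, 0.904, 0.0], [-0.0, 0.0, -1.0]] t 15.65 joints [ 0.26  0.05  1.59  0.    1.5  -0.87]
press_top 0.88 [315. 234.] [595.1 208.6 195. ] tool delta [  0.4  -3.7 120.3]
```

View pics/w5.png

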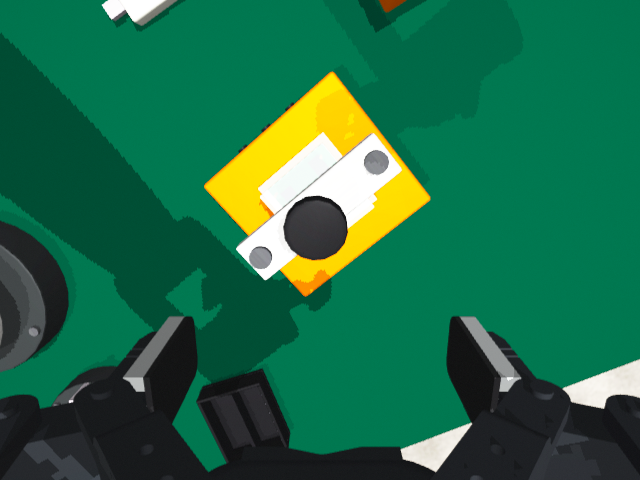

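The press knob is centred at (316,229), unobstructed. I close the fingers and descend to just above it.

Request:
carry_out(deltas="1.5 -3.6 0 0 0 0; 0 0 10 0 0 0; 0 0 20 0 0 0; 0 0 25 0 0 0; 0 0 25 0 0 0; 0 0 20 0 0 0; 0 0 10 0 0 0; 0 0 0 0 0 0", jaw=-1)

```text
t: 16.75
eef_pos: [593.8, 209.1, 204.2]
ee_rot: [-0.001, 0.219, 0.976, -0.0]
contact_force: [0.2, 0.4, 0.2]
gripper_width: 0.2
grasp_force: 0.0
```

Request:
carry_out(deltas="0 0 2 0 0 0; 0 0 2 0 0 0; 0 0 2 0 0 0; 0 0 2 0 0 0; 0 0 2 0 0 0; 0 0 1 0 0 0; 0 0 0 0 0 0; 0 0 0 0 0 0")

```text
t: 17.75
eef_pos: [594.2, 209.2, 195.0]
ee_rot: [0.0, 0.219, 0.976, 0.0]
contact_force: [-2.6, -1.0, 5.4]
gripper_width: -0.1
grasp_force: 2.3
```

```bash
python3 st.py
```

```text
17.75 [594.2 209.2 195. ] F [-2.6 -1.   5.4] w -0.1 2.3 r 391.23 ang 82.29 j [ 0.25  0.1   1.73 -0.    1.3  -0.88]
```

Contact at z=195.0 with 5.4 N, as expected. Pressing on slowly.

Request:
carry_out(deltas="0 0 3 0 0 0; 0 0 3 0 0 0; 0 0 3 0 0 0; 0 0 3 0 0 0; 0 0 2 0 0 0; 0 0 1 0 0 0; 0 0 0 0 0 0; 0 0 0 0 0 0")

```text
t: 18.75
eef_pos: [594.4, 209.2, 181.4]
ee_rot: [0.0, 0.219, 0.976, 0.0]
contact_force: [-5.3, -1.8, 9.5]
gripper_width: -0.0
grasp_force: 5.1
```

```bash
for i in 1 2; do python3 st.py; done
```

```text
18.75 [594.4 209.2 181.4] F [-5.3 -1.8  9.5] w -0.0 5.1 r 391.31 ang 82.27 j [ 0.25  0.12  1.74 -0.    1.28 -0.88]
18.75 [594.4 209.2 181.4] F [-5.3 -1.8  9.5] w -0.0 5.1 r 391.31 ang 82.27 j [ 0.25  0.12  1.74 -0.    1.28 -0.88]
```

Request:
carry_out(deltas="0 0 1.5 0 0 0; 0 0 1.5 0 0 0; 0 0 1 0 0 0; 0 0 0.4 0 0 0; 0 0 0 0 0 0; 0 0 0 0 0 0; 0 0 0 0 0 0; 0 0 0 0 0 0")

```text
t: 19.75
eef_pos: [594.4, 209.2, 177.5]
ee_rot: [0.0, 0.219, 0.976, 0.0]
contact_force: [-5.5, -1.8, 11.6]
gripper_width: 0.0
grasp_force: 6.0
```

```bash
python3 - <<'E'
from h import *
for i in range(4):
    s=get_state();print(np.round(s["eef_pos"],2),np.round(s["contact_force"],2));im=camera("side")
z=cv2.resize(im[150:250,230:350],None,fx=5,fy=5,interpolation=cv2.INTER_CUBIC);cv2.imwrite("pics/p.png",z)
E
```

```text
[594.4  209.24 177.45] [-5.55 -1.84 11.56]
[594.38 209.25 177.47] [-5.53 -1.52 12.21]
[594.38 209.24 177.44] [-6.04 -2.14 11.36]
[594.36 209.25 177.45] [-6.42 -2.45 12.06]
```

View pics/p.png

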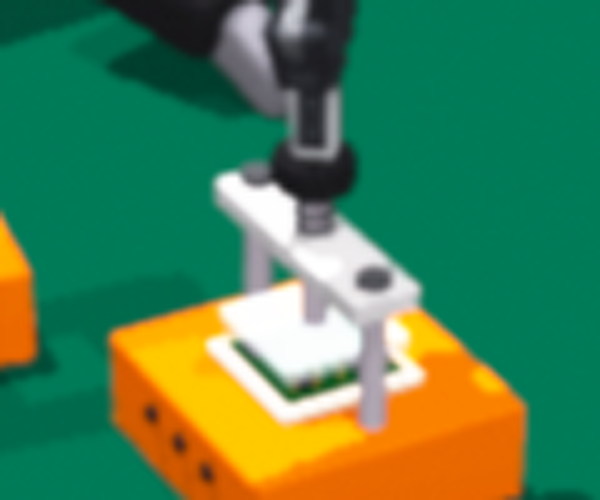

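The fingertips stand on the mushroom at crop (315,155), and the press is at about 17.5 mm. One last half-millimetre.

Request:
carry_out(deltas="0 0 0.3 0 0 0; 0 0 0.2 0 0 0; 0 0 0 0 0 0; 0 0 0 0 0 0; 0 0 0 0 0 0; 0 0 0 0 0 0; 0 0 0 0 0 0; 0 0 0 0 0 0")

```text
t: 20.95
eef_pos: [594.4, 209.3, 177.0]
ee_rot: [0.0, 0.219, 0.976, 0.0]
contact_force: [-7.1, -2.3, 11.8]
gripper_width: 0.0
grasp_force: 6.0
```

```bash
python3 - <<'E'
from h import *
s=get_state();p=s["eef_pos"];print(np.round(p,2),np.round(s["contact_force"],2))
if 176<p[2]<178 and s["contact_force"][2]>10: print(close_job())
E
```

```text
[594.36 209.26 176.99] [-7.08 -2.27 11.79]
the job is handed in; nothing more can be done
None
```

I wound the handwheel past the index tab and on one more full turn, leaving the knob within about half a degree of the tab, and handed the job in holding the press at 18.0 mm by the measured tool height (11.8 N); the judging result was not reported back.

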